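Change the insert of a kitchen slicer

ROBOT

A 7-joint arm with a two-finger parallel gripper is mounted at the origin on a cart in front of the work surface, level with it; the furniture and walls round the work are solid. World frame = base frame: x ahead of the robot, y to its left, z up, the work surface at z = 0. Lengths are in m, angles in rad, forces in N, time in s.
With the tool pointing down it reaches from about 0.425 to 0.875 m from the base axis. Payload 4.7 kg.
Tool frame: the origin (TCP) lies on the centre line of the jaws, within the pads' length; the fingertips stand 14 mm ahead of it and the grasp point (between the pads) lies 5 mm behind it; z points along the fingers, y is the line along which they close (so a half turn about z gives the same grasp; the last joint's range is limited). The gripper opens to 87 mm and grips with 3 to 60 N. Pads are 19 mm wide; open, the fingers measure 117 mm over their backs; the gripper's body (75 mm by 190 mm) begins 51 mm behind the grasp point.
Start: joints at [-1.316, 0.321, -0.07, 1.45, 0.023, 1.371, -0.057], TCP at [0.155, 0.631, 0.215] pointing down, gripper open.
Joint ranges: [-2.86, 2.86], [-0.3, 2.09], [-1.38, 1.24], [0.06, 2.45], [-1.56, 4.7], [0.09, 2.05], [-2.69, 2.69]. Speed limits (rad/s): [2.57, 2.57, 3.14, 3.14, 3.14, 3.14, 3.14].

INTERFACE

Orientations are given as a rotation vector (axis times angle).
In Python, from bench import * gives the robot as it stands.
- The arm moves only by the shell command python3 -m jog 'ROWS' [FORCE]. ROWS is JSON, a list of rows, each an object of numbers: "claw": the finger opening in mm, from 0 to 87; "dx", "dy", "dz": the shift along the tool's x, y, z in mm; "spin": the turn about the tool's z in degrees. In form: [{"claw": .., "dx": .., "dy": .., "dz": .., "spin": ..}, ...]. A call has 1 to 20 rows; each row is the pose to reach, as a shift and turn from the pose commanded when the call began, along the tool's axes at that moment; what a row does not reach only later rows make up. A row lasts 1/12 s, in which the tool goes at most 41.7 mm and 7.16 degrees, less where a joint would pass 70% of its speed; a pose out of reach is approached as far as the arm can. A call with a gripper value outside its range is refused whole. The fingers move at their own pace and stop on an object; FORCE is the grip in N (left out, the last holds). Time passes only in rows, so rows that repeat a pose let the fingers close. It gives the time, the measured TCP pose, the force, the opening and the grip force at its end, in the units of the state.
- get_state(): the state, without advancing time (a new reading comes with each control period).
- get_image(name): name is "scene" or "top" or "wrist"; returns a dict with "frame" (400x640x3 uint8, red, green, blue), "depth" (400x640 float32, m along the optical axis (not along the pixel's ray), 0 where there is no reading), "K" (3x3 intrinsics, pixels), "T" (4x4, takes a point from camera to world coordinates); the wrist camera has in their place "mount" (4x4, takes a point from camera to tool coordinates, whose origin is the TCP and whose axes are the flange's). Camera axes: x right, y down, z forward; pixel columns grow to the right and rows downward; lengths in m; the calibration is good to about 2 mm. A picture is of the moment at which its call begins: read the wrist's pose just before it.
- close_job(): hands the job in; it is judged then, once.
The state is a dict: "time": time; "joint_positions": joint angles; "qd": joint speeds; "joint_torque": joint torques, N m; "position": TCP position; "tool_rot": TCP orientation; "ft_force": force on the tool from outside, world axes, zero at the start; "torque": the same for the moment, N m; "grip_width": opening from 0.0 (shut) to 1.0 (fully open); "grip_force": force on a finger pad.
Only numpy, scipy, OpenCV 4.12 (cv2) and the standard library are available. Lean on these libraries where they do the work, as an engineer would, in place of code of your own. Each camera call takes 0.05 s, during which the arm holds its last target. There are 200 camera calls.

TASK

Change the insert of the slicer: press the sprung catch at its open end so that the slicing insert springs free, slide that insert out and lay it flat on the chopping board, clear of the peeler. Then slide the grating insert (the one with the rows of round rasp holes, not the toothed julienne one) into the dovetail until the catch clicks up behind it, and let go. Never force anything - these are plastic parts that break at 40 N - and leave the julienne insert and the peeler where they lie.

Things in the scene. Friction and masses are not known exactly. Their poses are not given: they have to be found in the camera images.
- slicer: Box slicer, fixed: clear box under a white frame 220 long (x) x 103 wide. Origin on the worktop under its middle. x: along the dovetail from the open end (x = -0.110) to the closed end, the way an insert is pushed home; z up. Half towards +x: fixed ribbed runway, top z = 0.070, and a bail handle to x = 0.133. Half towards -x: the insert bay with two 45-degree lips, tops at z = 0.076.
- mouth (a point): Middle of the bay's open end, at the height of the two ledges that carry the plate (slicer x = -0.110, z = 0.062); slicer axes. Play of a plate in the bay: 1.8 mm each way sideways, 1.8 mm upwards. The lips flare open by 4 mm over their last 15 mm; ledge tongues slope down outwards, reaching 15 mm beyond this point.
- home (a point): Where the grip point of a latched insert rests (slicer x = -0.097, z = 0.084); slicer axes. An ejector bar meets the plate about 12 mm before home and pushes it out with 7 N, rising to 11 N. The catch clicks up only once the plate has reached this point; a hard stop follows 2 mm deeper. 15 to 20 N at the grip are enough. Let go before the click and the plate is pushed out about 12 mm.
- catch (a joint): The catch's way down, m: 0 is up, 0.0085 its lower stop. A plate sliding in over its ramp holds it down at about 0.005; it springs up to 0 behind the plate's outer edge when that is home. Spring 1.5 N at the top, 2.8 N at the bottom; about 3 N more while an insert is latched.
- catch_pad (a point): Middle of the top face of the catch's ribbed press pad (28 long in x, 36 wide), outside the mouth, 45 mm from the home point in -x and 22 mm lower; slicer axes. Pressed straight down 6 mm or more it frees the insert, which springs 12 mm towards the pad, its edge stopping 6 mm short of it, and then keeps the catch down. The lower stop is rigid.
- slicing_insert_grip (a point): Slicing insert (plain straight blade), latched in the slicer at the start: a grey dovetail plate 110 (x) x 84 x 8 thick, 110 g. Point: middle of the finger grip across its outer end, a bar 46 wide (y), 10 thick (x), 26 high on the plate. It lies 22 above the plate's underside and 42 from its middle. x points from the grip to the leading edge (pushed in first).
- grating_insert_grip (a point): Grating insert (5 rows of 4 raised round rasp holes), lying on the worktop on the left: a grey dovetail plate 110 (x) x 84 x 8 thick, 110 g. Point: middle of the finger grip across its outer end, a bar 46 wide (y), 10 thick (x), 26 high on the plate. It lies 22 above the plate's underside and 42 from its middle. x points from the grip to the leading edge (pushed in first).
- julienne_insert_grip (a point): Julienne insert (straight blade and a row of 8 small upright teeth), same plate and grip as the grating insert and lying beside it; the two may have changed places. Point: middle of its finger grip. To be left alone.
- slicing_insert: The slicing insert again: origin in the middle of the plate's underside, same axes.
- grating_insert: The grating insert again: origin in the middle of the plate's underside, same axes.
- board: Wooden chopping board, fixed, to the right of the slicer: 360 (x) x 260 (y) x 22 thick; origin in the middle of its underside. Free but for the peeler near its end towards +x (beyond x = 0.10).
- peeler: Yellow-handled vegetable peeler, 170 long (x) x 25 x 18, lying across the far end of the board; origin in the middle of its underside.

How it is judged:
On the way, in this order (a step that is already met when the one before it is completed fails the run):
1. the catch is pressed down and the slicing insert has sprung free of it (value of joint catch above 0.003 m and x of slicing_insert_grip in the frame of slicer below -0.102 m).
2. the slicing insert lies flat on the chopping board, let go (x of slicing_insert in the frame of board between -0.18 and 0.18 m and y of slicing_insert in the frame of board between -0.13 and 0.13 m and z of slicing_insert in the frame of board between 0.018 and 0.026 m and angle between slicing_insert's own z axis and vertical below 0.06 rad and linear speed of slicing_insert below 0.02 m/s and contact force between the fingers and slicing_insert below 0.1 N), for 0.2 s.
3. the grating insert has been started into the dovetail, in line with it, from the open end (x of grating_insert_grip in the frame of slicer between -0.185 and -0.115 m and y of grating_insert_grip in the frame of slicer between -0.003 and 0.003 m and z of grating_insert_grip in the frame of slicer between 0.081 and 0.0875 m and angle between the x axis of grating_insert and the x axis of slicer, either way round below 0.06 rad).
At the end, for the whole second after the job is handed in: The grating insert is at rest in the dovetail, fully home (within 3 mm along, across and in height, in line within 0.06 rad), the catch up behind it (within 1.5 mm); the slicing insert lies at rest, flat (0.06 rad), its middle over the chopping board (x of grating_insert_grip in the frame of slicer between -0.1 and -0.094 m and y of grating_insert_grip in the frame of slicer between -0.003 and 0.003 m and z of grating_insert_grip in the frame of slicer between 0.081 and 0.0875 m and angle between the x axis of grating_insert and the x axis of slicer, either way round below 0.06 rad and value of joint catch below 0.0015 m and linear speed of grating_insert below 0.01 m/s and x of slicing_insert in the frame of board between -0.18 and 0.18 m and y of slicing_insert in the frame of board between -0.13 and 0.13 m and z of slicing_insert in the frame of board between 0.018 and 0.026 m and angle between slicing_insert's own z axis and vertical below 0.06 rad and linear speed of slicing_insert below 0.02 m/s); the robot touches nothing.
It fails at once if an insert was forced against the slicer with more than 40 N (contact force between any of grating_insert, slicing_insert and slicer above 40 N).
It fails at once if the robot pressed the slicer or its catch with more than 40 N (contact force between the arm and slicer above 40 N).
It fails at once if the julienne insert was moved more than 20 mm (distance of julienne_insert_grip from where it was at the start of the episode above 0.02 m).
It fails at once if the peeler was moved more than 25 mm (distance of peeler from where it was at the start of the episode above 0.025 m).
It also fails if it takes over 72 s, if anything falls off the work surface, if the arm or the gripper's body presses on something with over 40 N, if the wrist force passes 120 N, or if a joint passes its speed limit or range.

## Working session

There is one attempt and no reset: what is moved stays moved. The work goes in short steps, Python scripts to look and compute and a shell command to move; the robot and the scene stay as the last step left them, time stands still between calls to the robot, and variables do not carry over. Pictures are saved under pics/ and viewed, at most 10 in all, crops included, and the job is handed in when it is done.

```bash
mkdir -p pics; ls; cat > h.py <<'E'
from bench import *
import numpy as np, cv2
from scipy.spatial.transform import Rotation as R
def cam(name):
    s=get_state(); im=get_image(name)
    if 'T' in im: T=np.array(im['T'])
    else:
        B=np.eye(4); B[:3,:3]=R.from_rotvec(s['tool_rot']).as_matrix(); B[:3,3]=s['position']; T=B@np.array(im['mount'])
    return im,T
def cloud(im,T):
    K=np.array(im['K']); d=im['depth']; v,u=np.mgrid[:d.shape[0],:d.shape[1]]
    P=np.stack([(u-K[0,2])/K[0,0]*d,(v-K[1,2])/K[1,1]*d,d],-1)
    return P@T[:3,:3].T+T[:3,3]
def save(im,fn): cv2.imwrite('pics/'+fn,im['frame'][...,::-1])
E
python3 - <<'E'
from h import *
s=get_state(); print(s['time'],s['position'],s['tool_rot'],s['ft_force'])
for n in('top','scene'):
    im,T=cam(n); save(im,n+'0.png'); np.savez(n+'0.npz',c=cloud(im,T),d=im['depth'],f=im['frame'])
    print(n,T[:3,3].round(3),T[:3,2].round(2),np.array(im['K'])[0,0])
E
```

```text
pics
0.0 [0.15494596 0.63070478 0.21416142] [-3.77300254e-01 -3.11872058e+00  2.92520066e-03] [-0.35166689  0.31928085  0.39062128]
top [-0.248 -0.194  1.507] [ 0.48  0.13 -0.87] 508.92867885970446
scene [-0.021 -1.035  0.95 ] [ 0.39  0.72 -0.58] 488.3022733486439
```

View pics/top0.png

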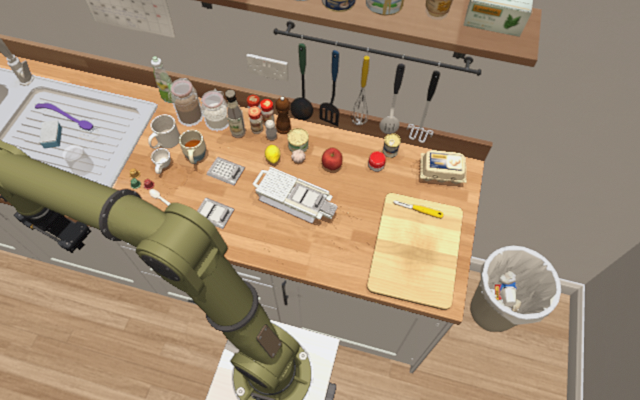

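View pics/scene0.png

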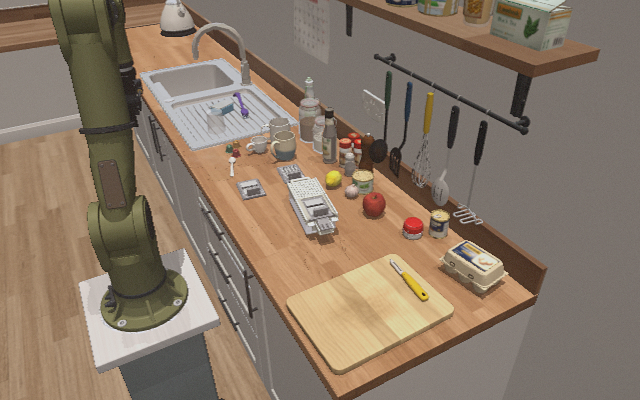

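Top view: the slicer is at (295,195) with its open end near (335,210), the two loose inserts are at (225,170) and (215,212), and the board is at (418,250). I'll enlarge this area next.

```bash
python3 - <<'E'
from h import *
a=np.load('top0.npz');b=np.load('scene0.npz')
A=cv2.resize(a['f'][150:230,190:350],None,fx=5,fy=5,interpolation=3)[:400]
cv2.imwrite('pics/c0.png',A[...,::-1])
for p in [(335,212),(330,205),(320,200),(257,178),(225,170),(214,212),(418,250),(375,288),(452,303),(461,205),(385,197),(443,214),(394,203)]:
    print(p,a['c'][p[1],p[0]].round(3))
E
```

```text
(335, 212) [ 0.556 -0.042  0.003]
(330, 205) [ 0.546 -0.025  0.061]
(320, 200) [0.543 0.008 0.083]
(257, 178) [-0.248 -0.194  1.507]
(225, 170) [0.61  0.37  0.012]
(214, 212) [0.445 0.348 0.008]
(418, 250) [ 0.486 -0.333  0.018]
(375, 288) [ 0.323 -0.228  0.022]
(452, 303) [ 0.348 -0.465 -0.   ]
(461, 205) [ 0.701 -0.448 -0.003]
(385, 197) [ 0.659 -0.192  0.003]
(443, 214) [ 0.627 -0.389  0.035]
(394, 203) [ 0.632 -0.226  0.023]
```

View pics/c0.png

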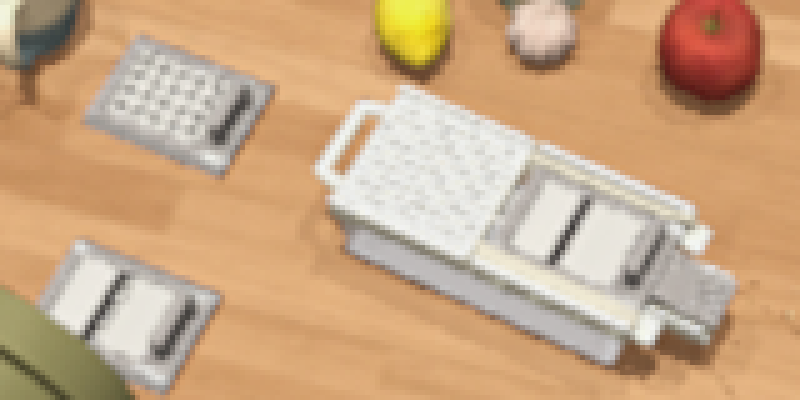

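The rasp-hole (grating) insert is the far one, crop (180,105), with its grip on the right. The near one is the julienne. Next I'll fit poses from the depth.

```bash
python3 - <<'E'
from h import *
print(R.from_rotvec(get_state()['tool_rot']).as_matrix().round(3))
def rect(c,x0,x1,y0,y1,z0,z1):
    m=(c[...,0]>x0)&(c[...,0]<x1)&(c[...,1]>y0)&(c[...,1]<y1)&(c[...,2]>z0)&(c[...,2]<z1)
    return cv2.minAreaRect((c[m][:,:2]*1000).astype(np.float32)),m.sum(),np.median(c[m][:,2]).round(4)
for n in('top','scene'):
    c=np.load(n+'0.npz')['c']
    print(n,'slicer',rect(c,.44,.66,-.1,.22,.066,.08))
    print(' pad',rect(c,.50,.60,-.06,-.02,.05,.068))
    print(' slice bar',rect(c,.48,.6,-.03,.04,.088,.11))
    print(' grat',rect(c,.54,.69,.30,.45,.004,.015), rect(c,.54,.69,.28,.45,.022,.05))
    print(' jul',rect(c,.39,.5,.26,.42,.004,.015), rect(c,.39,.5,.25,.42,.022,.05))
    print(' peeler',rect(c,.55,.7,-.44,-.2,.026,.05))
    print(' board',rect(c,.25,.75,-.5,-.15,.012,.03))
E
```

```text
[[-0.971  0.238 -0.   ]
 [ 0.238  0.971 -0.002]
 [-0.    -0.002 -1.   ]]
top slicer (((556.6939086914062, 90.74767303466797), (273.41815185546875, 108.6165542602539), 79.12547302246094), np.int64(1650), np.float64(0.0713))
 pad (((546.4320678710938, -34.824092864990234), (28.910837173461914, 74.8143310546875), 89.54078674316406), np.int64(108), np.float64(0.061))
 slice bar (((541.6943969726562, 11.040519714355469), (11.781628608703613, 45.42748260498047), 82.14785766601562), np.int64(43), np.float64(0.0951))
 grat (((615.1026611328125, 375.0145263671875), (149.44683837890625, 149.4370574951172), 89.92657470703125), np.int64(643), np.float64(0.0077)) (((606.6841430664062, 327.07135009765625), (12.06576919555664, 45.33885955810547), 79.5243911743164), np.int64(44), np.float64(0.0331))
 jul (((448.4363708496094, 340.82080078125), (157.8274383544922, 104.40020751953125), 86.26407623291016), np.int64(576), np.float64(0.0081)) (((439.4214782714844, 305.1658630371094), (11.478166580200195, 47.59368133544922), 84.8170166015625), np.int64(52), np.float64(0.0326))
 peeler (((611.2110595703125
[... 870 characters left out ...]
0938, 378.35919189453125), (138.97036743164062, 43.260887145996094), 62.252357482910156), np.int64(53), np.float64(0.0293))
 jul (((447.1746826171875, 339.67913818359375), (158.75022888183594, 104.95252990722656), 89.88587188720703), np.int64(329), np.float64(0.0083)) (((437.3992614746094, 303.08526611328125), (19.744796752929688, 47.42060089111328), 86.70034790039062), np.int64(57), np.float64(0.0302))
 peeler (((625.5930786132812, -309.5494384765625), (200.045654296875, 106.51589965820312), 75.22342681884766), np.int64(362), np.float64(0.0333))
 board (((494.6613464355469, -327.0980224609375), (362.5730285644531, 266.2813720703125), 1.5770902633666992), np.int64(10859), np.float64(0.0205))
```

```bash
python3 -m jog '[{"claw":0,"dx":-526,"dy":-541,"dz":0,"spin":-3},{"claw":0,"dx":-526,"dy":-541,"dz":0,"spin":-3},{"claw":0,"dx":-526,"dy":-541,"dz":0,"spin":-3},{"claw":0,"dx":-526,"dy":-541,"dz":0,"spin":-3},{"claw":0,"dx":-526,"dy":-541,"dz":0,"spin":-3},{"claw":0,"dx":-526,"dy":-541,"dz":0,"spin":-3},{"claw":0,"dx":-526,"dy":-541,"dz":0,"spin":-3},{"claw":0,"dx":-526,"dy":-541,"dz":0,"spin":-3},{"claw":0,"dx":-526,"dy":-541,"dz":0,"spin":-3},{"claw":0,"dx":-526,"dy":-541,"dz":0,"spin":-3},{"claw":0,"dx":-526,"dy":-541,"dz":0,"spin":-3},{"claw":0,"dx":-526,"dy":-541,"dz":0,"spin":-3},{"claw":0,"dx":-526,"dy":-541,"dz":0,"spin":-3},{"claw":0,"dx":-526,"dy":-541,"dz":0,"spin":-3},{"claw":0,"dx":-526,"dy":-541,"dz":0,"spin":-3},{"claw":0,"dx":-526,"dy":-541,"dz":0,"spin":-3},{"claw":0,"dx":-526,"dy":-541,"dz":0,"spin":-3},{"claw":0,"dx":-526,"dy":-541,"dz":0,"spin":-3},{"claw":0,"dx":-526,"dy":-541,"dz":0,"spin":-3},{"claw":0,"dx":-526,"dy":-541,"dz":0,"spin":-3}]'
python3 - <<'E'
from h import *
s=get_state(); print(s['time'],s['position'],R.from_rotvec(s['tool_rot']).as_matrix().round(3),s['ft_force'])
im,T=cam('wrist'); save(im,'w0.png'); np.savez('w0.npz',c=cloud(im,T),f=im['frame'],T=T,K=im['K'])
print(T.round(3),im['K'])
E
```

```text
time: 1.77
position: [0.5372, -0.0231, 0.2149]
tool_rot: [-0.306, -3.126, 0.003]
ft_force: [0.1, 0.8, 1.0]
grip_width: 0.005
grip_force: 0.0
1.7667 [ 0.53721745 -0.02313998  0.21486246] [[-0.981  0.194 -0.001]
 [ 0.194  0.981 -0.002]
 [ 0.    -0.002 -1.   ]] [0.11329176 0.79480171 1.00879511]
[[ 0.193  0.942  0.275  0.462]
 [ 0.981 -0.185 -0.055 -0.007]
 [-0.001  0.28  -0.96   0.385]
 [ 0.     0.     0.     1.   ]] [[326.59609366   0.         315.11004002]
 [  0.         326.59609366 197.6748478 ]
 [  0.           0.           1.        ]]
```

View pics/w0.png

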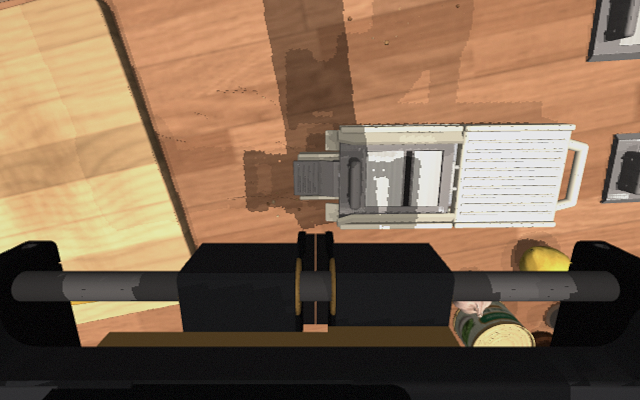

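The wrist view shows the pad at (315,177), the slicing grip bar at (355,182), and the slicer running to the right from (340,177). Measuring it from this cloud.

```bash
python3 - <<'E'
from h import *
d=np.load('w0.npz');c=d['c']
def sel(x0,x1,y0,y1,z0,z1):
    return (c[...,0]>x0)&(c[...,0]<x1)&(c[...,1]>y0)&(c[...,1]<y1)&(c[...,2]>z0)&(c[...,2]<z1)
V,U=np.mgrid[:400,:640]
m=sel(.49,.6,-.02,.05,.088,.1)&(V<235);r=cv2.minAreaRect((c[m][:,:2]*1000).astype(np.float32));print('bar',r,m.sum(),np.median(c[m][:,2]))
m=(U>345)&(U<575)&(V>120)&(V<232)&(c[...,2]>.066)&(c[...,2]<.081);r=cv2.minAreaRect((c[m][:,:2]*1000).astype(np.float32));print('frame',r,m.sum())
m=(U>300)&(U<330)&(V>165)&(V<190);print('pad',c[m].min(0),c[m].max(0),np.median(c[m],0))
m=(U>295)&(U<336)&(V>150)&(V<202)&(c[...,2]>.055)&(c[...,2]<.07);r=cv2.minAreaRect((c[m][:,:2]*1000).astype(np.float32));print('padrect',r)
E
```

```text
bar ((540.437744140625, 15.000895500183105), (10.2327880859375, 44.88007736206055), 80.22914123535156) 550 0.09629968632063587
frame ((560.8010864257812, 121.99813079833984), (233.56922912597656, 103.10678100585938), 79.56130981445312) 21679
pad [ 0.46243528 -0.03795832  0.05977844] [ 0.54748833 -0.00562651  0.38511922] [ 0.53386093 -0.02156035  0.06266895]
padrect ((534.5529174804688, -21.270240783691406), (40.423057556152344, 48.69681930541992), 79.58943176269531)
```

```bash
python3 -m jog '[{"claw":0,"dx":4,"dy":-9,"dz":40,"spin":-1},{"claw":0,"dx":4,"dy":-9,"dz":80,"spin":-1},{"claw":0,"dx":4,"dy":-9,"dz":110,"spin":-1},{"claw":0,"dx":4,"dy":-9,"dz":126,"spin":-1},{"claw":0,"dx":4,"dy":-9,"dz":133,"spin":-1},{"claw":0,"dx":4,"dy":-9,"dz":133,"spin":-1},{"claw":0,"dx":4,"dy":-9,"dz":133,"spin":-1}]'
python3 - <<'E'
from h import *
s=get_state(); print(s['position'],R.from_rotvec(s['tool_rot']).as_matrix().round(3)[:,1])
E
```

```text
time: 2.4
position: [0.5315, -0.0263, 0.083]
tool_rot: [0.265, 3.13, 0.001]
ft_force: [-0.4, 0.2, 0.9]
grip_width: 0.009
grip_force: 0.0
[ 0.53154086 -0.02629327  0.08296612] [0.168 0.986 0.001]
```

```bash
python3 -m jog '[{"claw":0,"dx":0,"dy":-4,"dz":2,"spin":0.5},{"claw":0,"dx":0,"dy":-4,"dz":6,"spin":0.5},{"claw":0,"dx":0,"dy":-4,"dz":8,"spin":0.5},{"claw":0,"dx":0,"dy":-4,"dz":10,"spin":0.5},{"claw":0,"dx":0,"dy":-4,"dz":11,"spin":0.5},{"claw":0,"dx":0,"dy":-4,"dz":11,"spin":0.5}]'
python3 -m jog '[{"claw":0,"dx":0,"dy":0,"dz":1,"spin":0},{"claw":0,"dx":0,"dy":0,"dz":2,"spin":0},{"claw":0,"dx":0,"dy":0,"dz":2,"spin":0}]'
```

```text
time: 2.9
position: [0.5304, -0.0315, 0.0711]
tool_rot: [-0.282, -3.129, -0.0]
ft_force: [-0.1, 0.2, 0.3]
grip_width: 0.003
grip_force: 0.0
time: 3.15
position: [0.5305, -0.0316, 0.0691]
tool_rot: [-0.282, -3.129, 0.0]
ft_force: [0.3, -0.1, 1.1]
grip_width: 0.003
grip_force: 0.0
```

```bash
python3 - <<'E'
from h import *
im,T=cam('wrist'); f=im['frame'][100:300,180:480]; cv2.imwrite('pics/w1.png',cv2.resize(f,None,fx=2.6,fy=2.6,interpolation=3)[...,::-1])
c=cloud(im,T);V,U=np.mgrid[:400,:640]
m=(c[...,0]>.49)&(c[...,0]<.6)&(c[...,1]>-.02)&(c[...,1]<.05)&(c[...,2]>.088)&(c[...,2]<.1)&(V<260);print(m.sum());r=cv2.minAreaRect((c[m][:,:2]*1000).astype(np.float32));print('bar',r,np.median(c[m],0))
E
```

```text
505
bar ((524.2755737304688, 1.767751693725586), (10.404455184936523, 42.81529235839844), 5.458390235900879) [0.52147249 0.01670626 0.09551935]
```

View pics/w1.png

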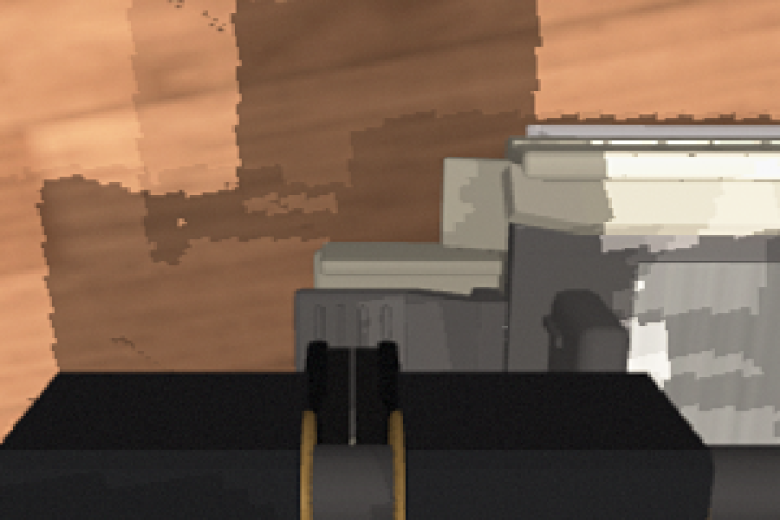

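The tips at crop (350,360) stand over the ribbed pad (297–405). The insert is still latched, so I'll go on down gently.

```bash
for i in 1; do python3 -m jog '[{"claw":0,"dx":0,"dy":0,"dz":1,"spin":0},{"claw":0,"dx":0,"dy":0,"dz":2,"spin":0},{"claw":0,"dx":0,"dy":0,"dz":2,"spin":0}]'; done
python3 -m jog '[{"claw":0,"dx":0,"dy":0,"dz":1,"spin":0},{"claw":0,"dx":0,"dy":0,"dz":2,"spin":0},{"claw":0,"dx":0,"dy":0,"dz":2,"spin":0}]'
```

```text
time: 3.45
position: [0.5304, -0.0316, 0.0671]
tool_rot: [-0.282, -3.129, 0.0]
ft_force: [0.9, -0.5, 0.3]
grip_width: 0.003
grip_force: 0.0
time: 3.7
position: [0.5304, -0.0316, 0.065]
tool_rot: [-0.282, -3.129, 0.0]
ft_force: [-0.4, 0.1, -0.8]
grip_width: 0.008
grip_force: 0.0
```

```bash
python3 - <<'E'
from h import *
im,T=cam('wrist'); c=cloud(im,T)
s=get_state();Rm=R.from_rotvec(s['tool_rot']).as_matrix()
def px(x,y): return int(180+x/2.6),int(100+y/2.6)
for n,p in dict(padl=(308,310),pad=(345,315),pad2=(390,315),padin=(440,330),ledge=(420,265),step=(475,210),lip=(560,205),plate=(535,300),tipL=(318,370),tipR=(388,370)).items():
    u,v=px(*p);q=np.median(c[v-1:v+2,u-1:u+2].reshape(-1,3),0);print(n,q.round(4),((q-s['position'])@Rm).round(4))
E
```

```text
padl [ 0.516  -0.0374  0.0614] [ 0.0132 -0.0083  0.0037]
pad [ 0.518  -0.0299  0.0627] [ 0.0126 -0.0006  0.0024]
pad2 [ 0.5201 -0.02    0.0621] [0.0123 0.0096 0.003 ]
padin [ 0.524  -0.01    0.0646] [0.0103 0.0201 0.0005]
ledge [ 0.5116 -0.0119  0.0558] [0.0221 0.016  0.0093]
step [0.5003 0.0013 0.0601] [0.0355 0.0269 0.0051]
lip [0.4987 0.0164 0.0741] [ 0.0398  0.0415 -0.009 ]
plate [0.5191 0.0097 0.0709] [ 0.0186  0.0385 -0.0058]
tipL [ 0.5187 -0.0348  0.088 ] [ 0.011  -0.0053 -0.0229]
tipR [ 0.5211 -0.0218  0.0875] [ 0.011   0.0079 -0.0224]
```

```bash
python3 - <<'E'
from h import *
im,T=cam('scene'); f=im['frame'][150:260,250:380]; cv2.imwrite('pics/s1.png',cv2.resize(f,None,fx=5,fy=5,interpolation=3)[...,::-1])
E
```

```text
(no output)
```

View pics/s1.png

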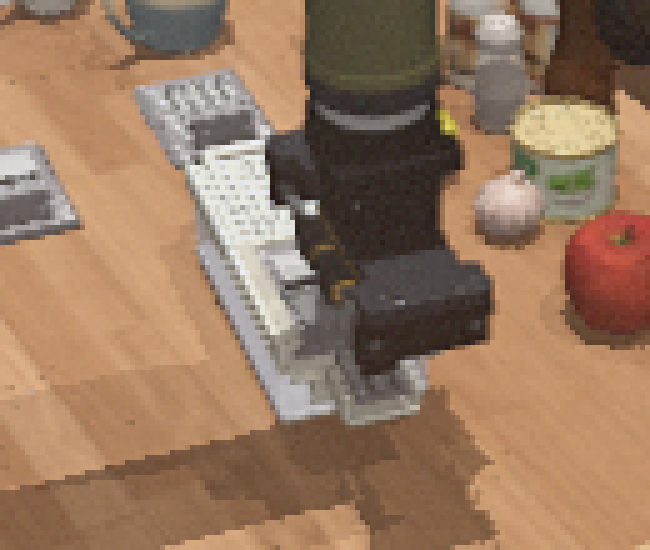

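```bash
python3 -m jog '[{"claw":0,"dx":0,"dy":0,"dz":1,"spin":0},{"claw":0,"dx":0,"dy":0,"dz":1,"spin":0}]'
python3 -m jog '[{"claw":0,"dx":0,"dy":0,"dz":1,"spin":0},{"claw":0,"dx":0,"dy":0,"dz":1,"spin":0}]'
python3 -m jog '[{"claw":0,"dx":0,"dy":0,"dz":1,"spin":0},{"claw":0,"dx":0,"dy":0,"dz":1,"spin":0}]'
python3 - <<'E'
from h import *
im,T=cam('wrist'); c=cloud(im,T)
s=get_state();Rm=R.from_rotvec(s['tool_rot']).as_matrix()
L=(c-s['position'])@Rm
save(im,'w2.png')
V,U=np.mgrid[:400,:640]
for y in(-.010,-.004,.004,.010):
  m=(abs(L[...,1]-y)<.002)&(L[...,0]>-.02)&(L[...,0]<.035)&(L[...,2]>-.03)&(L[...,2]<.05)
  o=np.argsort(V[m]); q=L[m][o]; print(y,(q[::max(1,len(q)//14)][:,[0,2]]*1000).round(0).astype(int).tolist())
E
```

```text
time: 3.97
position: [0.5305, -0.0316, 0.0641]
tool_rot: [-0.282, -3.129, -0.0]
ft_force: [-0.7, 0.8, -0.2]
grip_width: 0.003
grip_force: 0.0
time: 4.13
position: [0.5305, -0.0316, 0.0631]
tool_rot: [-0.282, -3.129, -0.0]
ft_force: [-0.4, -0.5, -0.7]
grip_width: 0.005
grip_force: 0.0
time: 4.3
position: [0.5305, -0.0316, 0.0621]
tool_rot: [-0.282, -3.129, -0.0]
ft_force: [-1.0, -0.1, -0.1]
grip_width: 0.008
grip_force: 0.0
-0.01 [[18, 20], [11, 19], [16, 2], [15, 1], [12, 2], [12, 1], [10, 1], [10, 0], [8, 0], [7, 0], [6, 1], [4, 2], [3, 1], [2, 1], [1, 0]]
-0.004 [[22, 19], [22, 12], [21, 6], [19, 6], [13, 17], [15, 1], [14, 1], [11, 1], [9, 0], [11, -11], [9, -10], [9, -14], [11, -23], [10, -24], [9, -27]]
0.004 [[22, 20], [22, 12], [21, 6], [19, 5], [13, 17], [16, 0], [13, 0], [11, -1], [9, 0], [9, -8], [9, -13], [9, -17], [9, -22], [10, -26], [9, -28]]
0.01 [[22, 18], [22, 12], [22, 7], [20, 5], [14, 19], [12, 18], [16, 0], [14, -1], [12, 1], [10, 0], [8, -1], [6, 0], [11, -16], [11, -22], [10, -29]]
```

```bash
python3 - <<'E'
from h import *
im,T=cam('wrist'); c=cloud(im,T)
s=get_state();Rm=R.from_rotvec(s['tool_rot']).as_matrix()
L=(c-s['position'])@Rm*1000
for u in(298,302,306,312,318,324,328,332):
  print(u,[tuple(L[v,u].round(0).astype(int)) for v in range(212,262,3)])
f=im['frame'][180:280,270:370]; cv2.imwrite('pics/w3.png',cv2.resize(f,None,fx=6,fy=6,interpolation=3)[...,::-1])
E
```

```text
298 [(np.int64(-2), np.int64(-12), np.int64(61)), (np.int64(16), np.int64(-8), np.int64(3)), (np.int64(15), np.int64(-8), np.int64(1)), (np.int64(13), np.int64(-8), np.int64(0)), (np.int64(11), np.int64(-8), np.int64(2)), (np.int64(10), np.int64(-8), np.int64(0)), (np.int64(8), np.int64(-8), np.int64(0)), (np.int64(6), np.int64(-8), np.int64(1)), (np.int64(11), np.int64(-8), np.int64(-17)), (np.int64(11), np.int64(-7), np.int64(-19)), (np.int64(11), np.int64(-7), np.int64(-23)), (np.int64(37), np.int64(-4), np.int64(-84)), (np.int64(37), np.int64(-4), np.int64(-85)), (np.int64(36), np.int64(-4), np.int64(-85)), (np.int64(35), np.int64(-4), np.int64(-85)), (np.int64(35), np.int64(-4), np.int64(-86)), (np.int64(37), np.int64(-3), np.int64(-92))]
302 [(np.int64(12), np.int64(-7), np.int64(19)), (np.int64(16), np.int64(-6), np.int64(2)), (np.int64(15), np.int64(-6), np.int64(0)), (np.int64(13), np.int64(-6), np.int64(1)), (np.int64(12), np.int64(-6), np.int64(-1)), (np.int64(10), np.int64(-6), np.int64(-1)), (np.int64(8), np.int64(-6), np.int64(-1)), (np.int64(11), np.int64(-6), np.int64
[... 4159 characters left out ...]
np.int64(16), np.int64(11), np.int64(2)), (np.int64(15), np.int64(11), np.int64(1)), (np.int64(13), np.int64(11), np.int64(1)), (np.int64(12), np.int64(11), np.int64(-1)), (np.int64(10), np.int64(11), np.int64(-1)), (np.int64(8), np.int64(11), np.int64(0)), (np.int64(11), np.int64(10), np.int64(-12)), (np.int64(11), np.int64(10), np.int64(-15)), (np.int64(11), np.int64(10), np.int64(-18)), (np.int64(11), np.int64(9), np.int64(-23)), (np.int64(11), np.int64(9), np.int64(-28)), (np.int64(11), np.int64(9), np.int64(-30)), (np.int64(11), np.int64(9), np.int64(-32)), (np.int64(11), np.int64(9), np.int64(-37)), (np.int64(11), np.int64(9), np.int64(-39)), (np.int64(36), np.int64(6), np.int64(-91))]
```

View pics/w3.png

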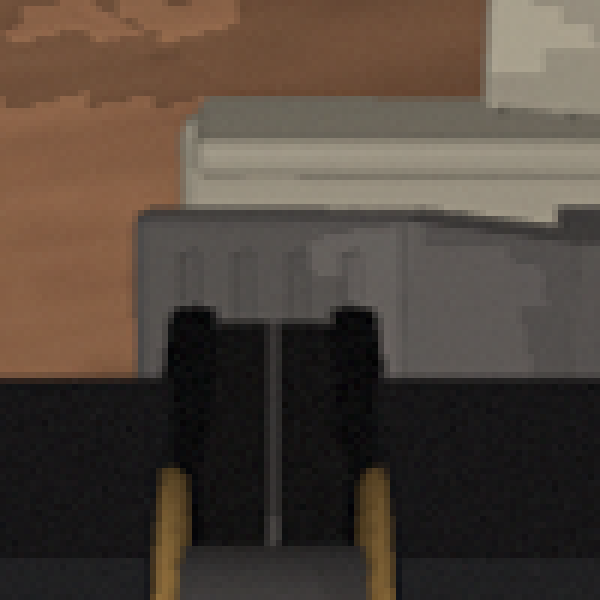

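The finger ends still stand a few mm above the pad surface, and no force is felt. Continuing in small steps.

```bash
python3 -m jog '[{"claw":0,"dx":0,"dy":0,"dz":1,"spin":0},{"claw":0,"dx":0,"dy":0,"dz":1,"spin":0}]'|grep -E 'pos|ft'
python3 -m jog '[{"claw":0,"dx":0,"dy":0,"dz":1,"spin":0},{"claw":0,"dx":0,"dy":0,"dz":1,"spin":0}]'|grep -E 'pos|ft'
python3 -m jog '[{"claw":0,"dx":0,"dy":0,"dz":1,"spin":0},{"claw":0,"dx":0,"dy":0,"dz":1,"spin":0}]'|grep -E 'pos|ft'
python3 -m jog '[{"claw":0,"dx":0,"dy":0,"dz":1,"spin":0},{"claw":0,"dx":0,"dy":0,"dz":1,"spin":0}]'|grep -E 'pos|ft'
```

```text
position: [0.5305, -0.0316, 0.0611]
ft_force: [-0.3, -0.1, -0.3]
position: [0.5305, -0.0316, 0.0601]
ft_force: [0.8, -0.3, 0.3]
position: [0.5305, -0.0316, 0.0591]
ft_force: [0.9, -0.0, 0.5]
position: [0.5305, -0.0316, 0.0581]
ft_force: [-0.5, -0.1, 0.4]
```

```bash
cat > chk.py <<'E'
from h import *
im,T=cam('wrist'); c=cloud(im,T)
s=get_state();Rm=R.from_rotvec(s['tool_rot']).as_matrix()
L=(c-s['position'])@Rm*1000
for u in(300,310,318,330):
  print(u,[tuple(map(int,L[v,u].round(0)[[0,2]])) for v in range(212,250,2)])
m=(c[...,0]>.5)&(c[...,0]<.56)&(c[...,1]>-.02)&(c[...,1]<.04)&(c[...,2]>.088)&(c[...,2]<.1)&(np.mgrid[:400,:640][0]<230)
print('bar y',np.median(c[m],0).round(4),m.sum())
E
python3 chk.py
```

```text
300 [(13, 16), (12, 16), (10, 16), (16, -3), (15, -4), (14, -3), (13, -4), (12, -4), (11, -3), (9, -3), (10, -9), (11, -13), (11, -16), (11, -17), (11, -21), (11, -23), (10, -24), (10, -26), (11, -30)]
310 [(14, 14), (13, 13), (12, 13), (16, -3), (15, -4), (14, -3), (13, -3), (12, -4), (11, -5), (10, -4), (9, -5), (9, -9), (9, -12), (9, -15), (9, -16), (10, -20), (9, -22), (10, -25), (9, -26)]
318 [(14, 15), (13, 14), (12, 13), (16, -2), (15, -3), (14, -3), (13, -4), (12, -4), (10, -3), (10, -4), (9, -4), (10, -10), (9, -12), (10, -15), (9, -17), (10, -20), (9, -22), (10, -25), (9, -25)]
330 [(14, 14), (12, 16), (11, 14), (16, -2), (16, -4), (14, -4), (13, -4), (12, -4), (11, -5), (10, -4), (11, -10), (11, -13), (11, -16), (11, -19), (11, -20), (11, -22), (11, -25), (11, -28), (10, -29)]
bar y [0.5182 0.0183 0.0887] 22
```

```bash
python3 -c "
from bench import *;print([round(x,2) for x in get_state()['joint_torque']])"
python3 -m jog '[{"claw":0,"dx":0,"dy":0,"dz":-15,"spin":0},{"claw":0,"dx":0,"dy":0,"dz":-27,"spin":0},{"claw":0,"dx":0,"dy":0,"dz":-27,"spin":0},{"claw":0,"dx":0,"dy":0,"dz":-27,"spin":0}]'|grep -E 'pos|ft'
python3 -c "
from bench import *;print([round(x,2) for x in get_state()['joint_torque']])"; python3 chk.py
```

```text
[np.float64(0.0), np.float64(-33.27), np.float64(4.19), np.float64(-26.67), np.float64(0.04), np.float64(0.07), np.float64(0.0)]
position: [0.5315, -0.0315, 0.0862]
ft_force: [-0.0, 0.4, -0.6]
[np.float64(0.05), np.float64(-32.61), np.float64(3.73), np.float64(-28.23), np.float64(0.07), np.float64(0.08), np.float64(-0.02)]
300 [(10, 24), (8, 24), (7, 24), (5, 25), (4, 24), (3, 24), (2, 23), (1, 23), (-1, 24), (-3, 24), (11, -12), (11, -15), (10, -17), (10, -19), (10, -22), (10, -24), (10, -26), (10, -28), (10, -31)]
310 [(10, 23), (9, 22), (7, 23), (6, 23), (4, 23), (3, 23), (2, 23), (0, 23), (-1, 23), (-2, 22), (-4, 23), (9, -10), (9, -13), (9, -15), (9, -18), (9, -20), (9, -23), (9, -25), (9, -27)]
318 [(10, 22), (9, 22), (7, 23), (6, 23), (5, 22), (3, 23), (2, 23), (1, 22), (-1, 24), (-2, 23), (-4, 22), (9, -11), (9, -13), (9, -15), (9, -17), (8, -20), (8, -22), (8, -24), (9, -27)]
330 [(10, 23), (8, 24), (7, 24), (5, 24), (4, 24), (3, 24), (2, 23), (0, 24), (-1, 23), (-3, 24), (10, -11), (11, -14), (10, -16), (11, -20), (10, -22), (9, -22), (10, -26), (10, -28), (11, -31)]
bar y [0.5221 0.0168 0.0959] 441
```

Measured directly, the finger ends sit about 9 mm *behind* the TCP when shut, not 14 mm ahead. Contact should therefore come near TCP z 0.053.

```bash
python3 -m jog '[{"claw":0,"dx":0,"dy":0,"dz":15,"spin":0},{"claw":0,"dx":0,"dy":0,"dz":27,"spin":0},{"claw":0,"dx":0,"dy":0,"dz":29,"spin":0},{"claw":0,"dx":0,"dy":0,"dz":30,"spin":0},{"claw":0,"dx":0,"dy":0,"dz":31,"spin":0},{"claw":0,"dx":0,"dy":0,"dz":31,"spin":0}]'|grep -E 'pos|ft'
python3 -m jog '[{"claw":0,"dx":0,"dy":0,"dz":1,"spin":0},{"claw":0,"dx":0,"dy":0,"dz":1,"spin":0}]'|grep -E 'pos|ft'
python3 -m jog '[{"claw":0,"dx":0,"dy":0,"dz":1,"spin":0},{"claw":0,"dx":0,"dy":0,"dz":1,"spin":0}]'|grep -E 'pos|ft'
python3 -m jog '[{"claw":0,"dx":0,"dy":0,"dz":1,"spin":0},{"claw":0,"dx":0,"dy":0,"dz":1,"spin":0}]'|grep -E 'pos|ft'
```

```text
position: [0.5305, -0.0317, 0.0542]
ft_force: [1.0, -0.4, 0.2]
position: [0.531, -0.0317, 0.0537]
ft_force: [-0.2, -0.6, 2.1]
position: [0.531, -0.0317, 0.0529]
ft_force: [-0.8, 0.3, 3.8]
position: [0.531, -0.0317, 0.0519]
ft_force: [-1.3, 0.8, 3.8]
```

```bash
python3 -m jog '[{"claw":0,"dx":0,"dy":0,"dz":1,"spin":0},{"claw":0,"dx":0,"dy":0,"dz":2,"spin":0},{"claw":0,"dx":0,"dy":0,"dz":3,"spin":0},{"claw":0,"dx":0,"dy":0,"dz":3,"spin":0}]'|grep -E 'pos|ft'
python3 -m jog '[{"claw":0,"dx":0,"dy":0,"dz":1,"spin":0},{"claw":0,"dx":0,"dy":0,"dz":1,"spin":0}]'|grep -E 'pos|ft'
python3 -m jog '[{"claw":0,"dx":0,"dy":0,"dz":1,"spin":0},{"claw":0,"dx":0,"dy":0,"dz":1,"spin":0}]'|grep -E 'pos|ft'; python3 chk.py | tail -1
```

```text
position: [0.5309, -0.0316, 0.0484]
ft_force: [-0.1, 0.6, 2.4]
position: [0.531, -0.0317, 0.0473]
ft_force: [0.7, -0.3, 2.4]
position: [0.5309, -0.0317, 0.0463]
ft_force: [1.6, -0.0, 2.1]
bar y [nan nan nan] 0
  return _methods._mean(a, axis=axis, dtype=dtype,
  ret = um.true_divide(
```

```bash
python3 -m jog '[{"claw":0,"dx":0,"dy":0,"dz":-30,"spin":0},{"claw":40,"dx":0,"dy":0,"dz":-70,"spin":0},{"claw":40,"dx":-4,"dy":20,"dz":-100,"spin":0},{"claw":40,"dx":-4,"dy":20,"dz":-100,"spin":0},{"claw":40,"dx":-4,"dy":20,"dz":-100,"spin":0},{"claw":40,"dx":-4,"dy":20,"dz":-100,"spin":0}]'
cat > bar.py <<'E'
from h import *
im,T=cam('wrist'); c=cloud(im,T)
s=get_state();Rm=R.from_rotvec(s['tool_rot']).as_matrix()
L=(c-s['position'])@Rm*1000
np.savez('last.npz',c=c,L=L,f=im['frame'])
import sys; x0,x1,y0,y1,z0,z1=map(float,sys.argv[1:7]); V=np.mgrid[:400,:640][0]
m=(c[...,0]>x0)&(c[...,0]<x1)&(c[...,1]>y0)&(c[...,1]<y1)&(c[...,2]>z0)&(c[...,2]<z1)&(V<232)
r=cv2.minAreaRect((c[m][:,:2]*1000).astype(np.float32));print('bar',r,np.median(c[m][:,2]),m.sum())
print('in tool',((np.array([r[0][0]/1000,r[0][1]/1000,np.median(c[m][:,2])])-s['position'])@Rm*1000).round(1),'yaw tool y',np.degrees(np.arctan2(Rm[1,1],Rm[0,1])), s['position'])
# fingers
m=(abs(L[...,0]-10)<3)&(abs(L[...,1])<60)&(L[...,2]<16)&(L[...,2]>-30)&(V>200)
print('finger y,z', [(y,L[m&(abs(L[...,1]-y)<1.5)][:,2].max().round(1)) for y in range(-45,46,3) if (m&(abs(L[...,1]-y)<1.5)).any()])
E
python3 bar.py .48 .6 -.04 .05 .088 .1
```

```text
time: 7.72
position: [0.5371, -0.0125, 0.1452]
tool_rot: [-0.281, -3.127, 0.0]
ft_force: [0.4, 0.1, -0.4]
grip_width: 0.299
grip_force: 0.0
bar ((533.7798461914062, 2.851208209991455), (10.093376159667969, 36.50807571411133), 80.47784423828125) 0.09840773998765837 725
in tool [ 5.5 15.1 46.2] yaw tool y 79.69565464984879 [ 0.53660783 -0.01294686  0.1446294 ]
finger y,z [(-21, np.float64(-8.8)), (-18, np.float64(-8.6)), (-15, np.float64(-7.6)), (-12, np.float64(-7.7)), (15, np.float64(-9.1)), (18, np.float64(-7.9)), (21, np.float64(-8.9)), (24, np.float64(-8.7))]
```

The insert has sprung out by about 12 mm. Now going down to grip its bar.

```bash
python3 -m jog '[{"claw":40,"dx":1,"dy":16,"dz":30,"spin":0},{"claw":40,"dx":1,"dy":16,"dz":55,"spin":0},{"claw":40,"dx":1,"dy":16,"dz":70,"spin":0},{"claw":40,"dx":1,"dy":16,"dz":77,"spin":0},{"claw":40,"dx":1,"dy":16,"dz":78,"spin":0},{"claw":40,"dx":1,"dy":16,"dz":78,"spin":0}]'
python3 -m jog '[{"claw":4,"dx":0,"dy":0,"dz":0,"spin":0},{"claw":4,"dx":0,"dy":0,"dz":0,"spin":0},{"claw":4,"dx":0,"dy":0,"dz":0,"spin":0},{"claw":4,"dx":0,"dy":0,"dz":0,"spin":0},{"claw":4,"dx":0,"dy":0,"dz":0,"spin":0},{"claw":4,"dx":0,"dy":0,"dz":0,"spin":0}]' 30
```

```text
time: 8.27
position: [0.5394, 0.0025, 0.0676]
tool_rot: [-0.283, -3.127, 0.001]
ft_force: [0.5, 1.0, -0.4]
grip_width: 0.458
grip_force: 0.0
time: 8.77
position: [0.54, 0.0017, 0.0686]
tool_rot: [0.282, 3.128, -0.003]
ft_force: [0.1, -2.2, -0.5]
grip_width: 0.11
grip_force: 29.9
```

```bash
python3 -m jog '[{"claw":4,"dx":0,"dy":-4,"dz":0,"spin":0},{"claw":4,"dx":0,"dy":-12,"dz":0,"spin":0},{"claw":4,"dx":0,"dy":-22,"dz":0,"spin":0},{"claw":4,"dx":0,"dy":-32,"dz":0,"spin":0},{"claw":4,"dx":0,"dy":-40,"dz":0,"spin":0}]'
python3 -m jog '[{"claw":4,"dx":0,"dy":-12,"dz":0,"spin":0},{"claw":4,"dx":0,"dy":-24,"dz":0,"spin":0},{"claw":4,"dx":0,"dy":-36,"dz":0,"spin":0},{"claw":4,"dx":0,"dy":-48,"dz":0,"spin":0},{"claw":4,"dx":0,"dy":-60,"dz":0,"spin":0},{"claw":4,"dx":0,"dy":-72,"dz":0,"spin":0},{"claw":4,"dx":0,"dy":-82,"dz":0,"spin":0}]'
```

```text
time: 9.18
position: [0.5324, -0.0377, 0.0683]
tool_rot: [-0.284, -3.129, 0.0]
ft_force: [-0.8, 0.6, -0.4]
grip_width: 0.114
grip_force: 29.9
time: 9.77
position: [0.5175, -0.1188, 0.0681]
tool_rot: [-0.283, -3.128, 0.001]
ft_force: [-0.3, -0.2, -0.7]
grip_width: 0.113
grip_force: 29.9
```

```bash
python3 -m jog '[{"claw":4,"dx":0,"dy":-10,"dz":-20,"spin":0},{"claw":4,"dx":5,"dy":-40,"dz":-40,"spin":0},{"claw":4,"dx":9,"dy":-75,"dz":-40,"spin":0},{"claw":4,"dx":14,"dy":-110,"dz":-40,"spin":0},{"claw":4,"dx":18,"dy":-145,"dz":-40,"spin":0},{"claw":4,"dx":22,"dy":-180,"dz":-40,"spin":0},{"claw":4,"dx":26,"dy":-215,"dz":-40,"spin":0},{"claw":4,"dx":28,"dy":-245,"dz":-30,"spin":0},{"claw":4,"dx":29,"dy":-258,"dz":-10,"spin":0},{"claw":4,"dx":29,"dy":-262,"dz":10,"spin":0},{"claw":4,"dx":29,"dy":-262,"dz":24,"spin":0},{"claw":4,"dx":29,"dy":-262,"dz":30,"spin":0},{"claw":4,"dx":29,"dy":-262,"dz":30,"spin":0},{"claw":4,"dx":29,"dy":-262,"dz":30,"spin":0}]'
python3 bar.py .3 .6 -.45 -.2 .038 .06 | head -2
python3 - <<'E'
from h import *
c=np.load('last.npz')['c'];V=np.mgrid[:400,:640][0]
for lo,hi in((.02,.03),(.03,.06)):
  m=(c[...,0]>.38)&(c[...,0]<.5)&(c[...,1]>-.4)&(c[...,1]<-.25)&(c[...,2]>.012)&(c[...,2]<.06)&(V<235)
print(np.histogram(c[m][:,2],bins=np.arange(.012,.06,.003)))
E
```

```text
time: 10.93
position: [0.4432, -0.3687, 0.0383]
tool_rot: [-0.28, -3.129, -0.001]
ft_force: [0.3, -0.4, -1.5]
grip_width: 0.111
grip_force: 29.9
bar ((425.9951477050781, -321.3552551269531), (110.71537780761719, 35.630794525146484), 79.12351989746094) 0.042089042978285876 12156
in tool [25.9 43.8 -3.1] yaw tool y 79.79136793264145 [ 0.44374186 -0.36902352  0.03900536]
(array([    0,     0,  6157, 11123,     1,     0,     0,    73,  1259,
        5277,  6593,    75,    81,    55,    51]), array([0.012, 0.015, 0.018, 0.021, 0.024, 0.027, 0.03 , 0.033, 0.036,
       0.039, 0.042, 0.045, 0.048, 0.051, 0.054, 0.057]))
```

```bash
python3 -m jog '[{"claw":4,"dx":0,"dy":0,"dz":5,"spin":0},{"claw":4,"dx":0,"dy":0,"dz":9,"spin":0},{"claw":4,"dx":0,"dy":0,"dz":10,"spin":0},{"claw":4,"dx":0,"dy":0,"dz":10,"spin":0}]' | grep -E 'pos|ft'
python3 -m jog '[{"claw":4,"dx":0,"dy":0,"dz":1,"spin":0},{"claw":4,"dx":0,"dy":0,"dz":1,"spin":0}]'| grep -E 'pos|ft'
python3 -m jog '[{"claw":4,"dx":0,"dy":0,"dz":1,"spin":0},{"claw":4,"dx":0,"dy":0,"dz":1,"spin":0}]'| grep -E 'pos|ft'
```

```text
position: [0.4428, -0.369, 0.0281]
ft_force: [0.1, -0.3, -1.9]
position: [0.4429, -0.3693, 0.0273]
ft_force: [-0.5, 0.5, -0.8]
position: [0.443, -0.3696, 0.0265]
ft_force: [-0.5, 0.4, 0.8]
```

```bash
python3 -m jog '[{"claw":30,"dx":0,"dy":0,"dz":0,"spin":0},{"claw":30,"dx":0,"dy":0,"dz":0,"spin":0},{"claw":30,"dx":0,"dy":0,"dz":0,"spin":0},{"claw":30,"dx":0,"dy":0,"dz":-20,"spin":0},{"claw":30,"dx":0,"dy":0,"dz":-50,"spin":0},{"claw":30,"dx":0,"dy":0,"dz":-90,"spin":0},{"claw":30,"dx":0,"dy":0,"dz":-120,"spin":0},{"claw":30,"dx":0,"dy":0,"dz":-120,"spin":0}]'
python3 bar.py .38 .52 -.41 -.33 .05 .065
python3 - <<'E'
from h import *
c=np.load('last.npz')['c'];V=np.mgrid[:400,:640][0]
m=(c[...,0]>.36)&(c[...,0]<.5)&(c[...,1]>-.42)&(c[...,1]<-.24)&(c[...,2]>.026)&(c[...,2]<.034)&(V<235)
p=c[m];A=np.c_[p[:,:2],np.ones(len(p))];k=np.linalg.lstsq(A,p[:,2],rcond=None)[0];print(k[:2],np.median(p[:,2]),cv2.minAreaRect((p[:,:2]*1000).astype(np.float32)))
E
```

```text
time: 12.32
position: [0.4458, -0.3725, 0.1528]
tool_rot: [0.282, 3.119, -0.007]
ft_force: [0.3, -1.3, 0.2]
grip_width: 0.343
grip_force: 0.0
bar ((441.67950439453125, -367.90887451171875), (9.555448532104492, 45.37403106689453), 79.8579330444336) 0.055969117062977414 617
in tool [ 4.3  2.7 93.9] yaw tool y 79.705048069366 [ 0.44476156 -0.37107319  0.14987914]
finger y,z [(-24, np.float64(-12.2)), (-21, np.float64(-11.0)), (-18, np.float64(-10.7)), (-15, np.float64(-9.3)), (15, np.float64(-11.2)), (18, np.float64(-10.1)), (21, np.float64(-10.9)), (24, np.float64(-12.2))]
[0.00548616 0.00332717] 0.03034651412316569 ((449.1467590332031, -326.25018310546875), (110.09404754638672, 82.43797302246094), 79.74571228027344)
```

```bash
python3 -m jog '[{"claw":40,"dx":-2,"dy":40,"dz":-40,"spin":0},{"claw":40,"dx":-4,"dy":80,"dz":-50,"spin":0},{"claw":40,"dx":-36,"dy":708,"dz":-50,"spin":0},{"claw":40,"dx":-36,"dy":708,"dz":-50,"spin":0},{"claw":40,"dx":-36,"dy":708,"dz":-50,"spin":0},{"claw":40,"dx":-36,"dy":708,"dz":-50,"spin":0},{"claw":40,"dx":-36,"dy":708,"dz":-50,"spin":0},{"claw":40,"dx":-36,"dy":708,"dz":-50,"spin":0},{"claw":40,"dx":-36,"dy":708,"dz":-50,"spin":0},{"claw":40,"dx":-36,"dy":708,"dz":-50,"spin":0},{"claw":40,"dx":-36,"dy":708,"dz":-50,"spin":0},{"claw":40,"dx":-36,"dy":708,"dz":-50,"spin":0},{"claw":40,"dx":-36,"dy":708,"dz":-50,"spin":0},{"claw":40,"dx":-36,"dy":708,"dz":-50,"spin":0},{"claw":40,"dx":-36,"dy":708,"dz":-50,"spin":0},{"claw":40,"dx":-36,"dy":708,"dz":-50,"spin":0},{"claw":40,"dx":-36,"dy":708,"dz":-50,"spin":0},{"claw":40,"dx":-36,"dy":708,"dz":-50,"spin":0},{"claw":40,"dx":-36,"dy":708,"dz":-50,"spin":0},{"claw":40,"dx":-36,"dy":708,"dz":-50,"spin":0}]'
python3 bar.py .55 .68 .29 .37 .025 .04
python3 - <<'E'
from h import *
c=np.load('last.npz')['c'];V=np.mgrid[:400,:640][0]
m=(c[...,0]>.54)&(c[...,0]<.69)&(c[...,1]>.29)&(c[...,1]<.45)&(c[...,2]>.004)&(c[...,2]<.013)&(V<235)
print(cv2.minAreaRect((c[m][:,:2]*1000).astype(np.float32)),np.median(c[m][:,2]))
cv2.imwrite('pics/g.png',np.load('last.npz')['f'][...,::-1])
E
```

```text
time: 14.03
position: [0.6037, 0.3214, 0.1938]
tool_rot: [-0.278, -3.127, 0.004]
ft_force: [-0.2, -1.6, -0.1]
grip_width: 0.462
grip_force: 0.0
bar ((605.9630737304688, 331.7533264160156), (9.443034172058105, 45.39155197143555), 80.59481048583984) 0.03441619432422369 412
in tool [  0.4  12.9 160.1] yaw tool y 79.66936316465498 [0.60436291 0.31938009 0.19454411]
finger y,z [(-27, np.float64(-8.7)), (-24, np.float64(-8.0)), (-21, np.float64(-7.0)), (-18, np.float64(-6.0)), (24, np.float64(-6.3)), (27, np.float64(-6.4)), (30, np.float64(-6.8)), (33, np.float64(-8.1))]
((612.3147583007812, 373.56353759765625), (110.09761047363281, 83.63719177246094), 81.61576843261719) 0.0086637690786458
```

View pics/g.png

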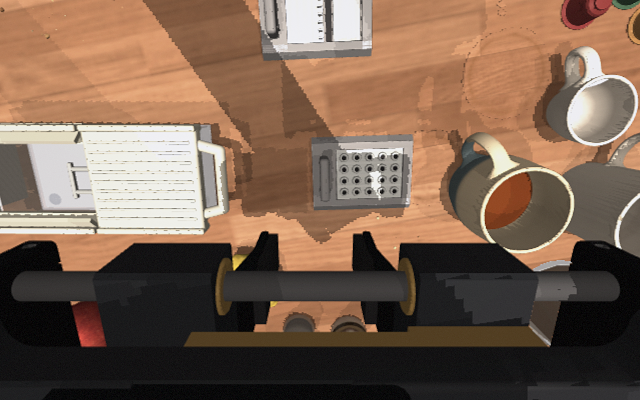

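The grating insert (362,170) has its bar on the left at (325,178), and the mug at (515,200) is near the gripper's side. Checking clearance for the gripper's body.

```bash
python3 - <<'E'
from h import *
d=np.load('last.npz');c,L=d['c'],d['L'];V=np.mgrid[:400,:640][0]
m=(c[...,2]>.055)&(c[...,2]<.15)&(V<235)&(L[...,2]>20)
q=L[m]-[0.4,12.9,0]
k=(abs(q[:,0])<70)&(q[:,1]>-130)&(q[:,1]<170)
q=q[k];z=c[m][k][:,2]
print(len(q)); 
for a,b in((60,80),(80,100),(100,120),(120,170),(-130,-60)):
  s=(q[:,1]>a)&(q[:,1]<b)
  if s.any(): print(a,b,s.sum(),'x',q[s,0].min().round(),q[s,0].max().round(),'y',q[s,1].min().round(),'zmax',z[s].max().round(3))
# top cam: anything tall around there
c=np.load('top0.npz')['c']; m=(c[...,2]>.055)&(c[...,2]<.2)&(c[...,0]>.54)&(c[...,0]<.68)&(c[...,1]>.4)&(c[...,1]<.6)
p=c[m];print(len(p),p.min(0).round(3),p.max(0).round(3))
E
```

```text
6076
120 170 2916 x -48.0 52.0 y 132.0 zmax 0.097
-130 -60 3160 x -44.0 58.0 y -130.0 zmax 0.075
409 [0.55  0.452 0.055] [0.68  0.6   0.101]
```

```bash
python3 -m jog '[{"claw":40,"dx":0,"dy":13,"dz":10,"spin":-1.7},{"claw":40,"dx":0,"dy":13,"dz":50,"spin":-1.7},{"claw":40,"dx":0,"dy":13,"dz":90,"spin":-1.7},{"claw":40,"dx":0,"dy":13,"dz":120,"spin":-1.7},{"claw":40,"dx":0,"dy":13,"dz":140,"spin":-1.7},{"claw":40,"dx":0,"dy":13,"dz":150,"spin":-1.7},{"claw":40,"dx":0,"dy":13,"dz":150,"spin":-1.7},{"claw":40,"dx":0,"dy":13,"dz":150,"spin":-1.7}]'
python3 bar.py .55 .68 .29 .37 .025 .04
```

```text
time: 14.75
position: [0.6076, 0.3331, 0.0467]
tool_rot: [0.236, 3.132, 0.0]
ft_force: [-0.1, -0.0, 0.8]
grip_width: 0.463
grip_force: 0.0
bar ((594.4305419921875, 333.1848449707031), (9.628045082092285, 22.73590850830078), 81.42577362060547) 0.03425789869969899 640
in tool [13.7 -2.6 13.7] yaw tool y 81.3791380825737 [0.60833061 0.33369132 0.04796119]
finger y,z [(-27, np.float64(-6.9)), (-24, np.float64(-5.7)), (-21, np.float64(-6.9)), (-18, np.float64(-6.9)), (-6, np.float64(15.8)), (-3, np.float64(14.5)), (0, np.float64(14.8)), (3, np.float64(15.7)), (21, np.float64(-6.6)), (24, np.float64(-5.5)), (27, np.float64(-6.8)), (30, np.float64(-6.1))]
```

```bash
python3 -m jog '[{"claw":40,"dx":2,"dy":-2,"dz":15,"spin":0},{"claw":40,"dx":2,"dy":-2,"dz":30,"spin":0},{"claw":40,"dx":2,"dy":-2,"dz":38,"spin":0},{"claw":40,"dx":2,"dy":-2,"dz":40,"spin":0},{"claw":40,"dx":2,"dy":-2,"dz":40,"spin":0},{"claw":40,"dx":2,"dy":-2,"dz":40,"spin":0}]'
python3 -m jog '[{"claw":4,"dx":0,"dy":0,"dz":0,"spin":0},{"claw":4,"dx":0,"dy":0,"dz":0,"spin":0},{"claw":4,"dx":0,"dy":0,"dz":0,"spin":0},{"claw":4,"dx":0,"dy":0,"dz":0,"spin":0},{"claw":4,"dx":0,"dy":0,"dz":0,"spin":0},{"claw":4,"dx":0,"dy":0,"dz":0,"spin":0}]' 50
```

```text
time: 15.3
position: [0.6052, 0.3321, 0.0067]
tool_rot: [0.235, 3.132, 0.001]
ft_force: [0.1, -0.3, 0.3]
grip_width: 0.464
grip_force: 0.0
time: 15.8
position: [0.6048, 0.3317, 0.0064]
tool_rot: [0.235, 3.133, -0.0]
ft_force: [-0.8, -0.3, -1.2]
grip_width: 0.108
grip_force: 50.0
```

```bash
python3 -m jog '[{"claw":4,"dx":0,"dy":0,"dz":-15,"spin":0},{"claw":4,"dx":0,"dy":0,"dz":-50,"spin":0},{"claw":4,"dx":0,"dy":0,"dz":-90,"spin":0},{"claw":4,"dx":0,"dy":-20,"dz":-125,"spin":0},{"claw":4,"dx":2,"dy":-50,"dz":-150,"spin":0},{"claw":4,"dx":4,"dy":-85,"dz":-150,"spin":1.8},{"claw":4,"dx":6,"dy":-120,"dz":-150,"spin":1.8},{"claw":4,"dx":8,"dy":-155,"dz":-150,"spin":1.8},{"claw":4,"dx":9,"dy":-190,"dz":-150,"spin":1.8},{"claw":4,"dx":10,"dy":-225,"dz":-150,"spin":1.8},{"claw":4,"dx":12,"dy":-260,"dz":-150,"spin":1.8},{"claw":4,"dx":14,"dy":-295,"dz":-150,"spin":1.8},{"claw":4,"dx":15,"dy":-330,"dz":-150,"spin":1.8},{"claw":4,"dx":17,"dy":-365,"dz":-150,"spin":1.8},{"claw":4,"dx":18,"dy":-400,"dz":-150,"spin":1.8},{"claw":4,"dx":20,"dy":-430,"dz":-150,"spin":1.8},{"claw":4,"dx":21,"dy":-452,"dz":-150,"spin":1.8},{"claw":4,"dx":21,"dy":-461,"dz":-150,"spin":1.8},{"claw":4,"dx":21,"dy":-461,"dz":-150,"spin":1.8},{"claw":4,"dx":21,"dy":-461,"dz":-150,"spin":1.8}]'
python3 -m jog '[{"claw":4,"dx":0,"dy":0,"dz":30,"spin":0},{"claw":4,"dx":0,"dy":0,"dz":50,"spin":0},{"claw":4,"dx":0,"dy":0,"dz":58,"spin":0},{"claw":4,"dx":0,"dy":0,"dz":60,"spin":0},{"claw":4,"dx":0,"dy":0,"dz":60,"spin":0},{"claw":4,"dx":0,"dy":0,"dz":60,"spin":0}]'
python3 - <<'E'
from h import *
im,T=cam('wrist'); c=cloud(im,T)
s=get_state();Rm=R.from_rotvec(s['tool_rot']).as_matrix();L=(c-s['position'])@Rm*1000
np.savez('ins.npz',c=c,L=L,f=im['frame']);save(im,'ins.png')
print(s['position'],s['tool_rot'])
E
```

```text
time: 17.47
position: [0.5155, -0.1196, 0.1567]
tool_rot: [0.284, 3.128, 0.002]
ft_force: [0.9, -0.4, -1.8]
grip_width: 0.113
grip_force: 50.0
time: 17.97
position: [0.5162, -0.1201, 0.0973]
tool_rot: [0.283, 3.127, 0.0]
ft_force: [-0.1, -0.7, -1.6]
grip_width: 0.114
grip_force: 50.0
[ 0.5163007  -0.12041716  0.09751216] [2.83159468e-01 3.12665180e+00 3.48519519e-04]
```

View pics/ins.png

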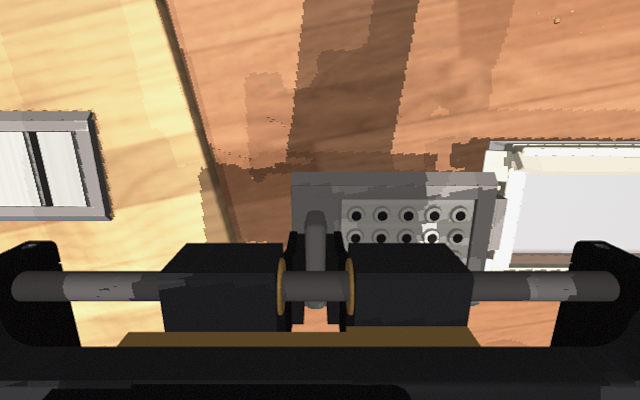

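The held plate's near edge is at row 172 (292–497) and the slicer's near frame edge at row 142 (495–640). I'll measure both in the tool frame.

```bash
python3 - <<'E'
from h import *
d=np.load('ins.npz');c,L=d['c'],d['L'];V,U=np.mgrid[:400,:640]
def edge(m,y0,y1,n):
    Y=[];X=[]
    for y in np.arange(y0,y1,3):
        k=m&(abs(L[...,1]-y)<1.5)
        if k.sum()>5: Y.append(y);X.append(L[k][:,0].max())
    Y=np.array(Y);X=np.array(X);p=np.polyfit(Y,X,1);r=X-np.polyval(p,Y);g=abs(r-np.median(r))<1.5;p=np.polyfit(Y[g],X[g],1)
    print(n,'slope deg',np.degrees(np.arctan(p[0])).round(2),'x at y=0',p[1].round(2),'at y=140',np.polyval(p,140).round(2),g.sum(),len(Y),(Y.min(),Y.max()))
pm=(V<235)&(L[...,1]<105)&(L[...,1]>-20)&(L[...,0]<60)&(c[...,2]>.085)&(c[...,2]<.112)
edge(pm,-8,92,'plate')
q=c[pm&(L[...,0]<45)&(L[...,0]>20)];A=np.c_[L[pm&(L[...,0]<45)&(L[...,0]>34)][:,:2],np.ones((pm&(L[...,0]<45)&(L[...,0]>34)).sum())]
print('plate plane slope x,y, z0',np.linalg.lstsq(A,c[pm&(L[...,0]<45)&(L[...,0]>34)][:,2],rcond=None)[0])
ym=L[pm][:,1];print('plate y range',ym.min(),ym.max())
for lo,hi in((.064,.08),(.071,.08)):
  sm=(U>490)&(V<235)&(c[...,2]>lo)&(c[...,2]<hi)&(L[...,1]>100)
  print(sm.sum()); edge(sm,128,200,'slicer'); print('y min',np.percentile(L[sm][:,1],[0,1,5]))
print('lip z',np.median(c[(U>560)&(V>142)&(V<150)],0), np.median(c[(U>520)&(U<560)&(V>150)&(V<160)],0))
E
```

```text
plate slope deg 0.03 x at y=0 40.61 at y=140 40.69 34 34 (np.int64(-8), np.int64(91))
plate plane slope x,y, z0 [-9.37860646e-04  9.13224725e-07  1.32122301e-01]
plate y range -11.769482822873501 99.06880235546352
4141
slicer slope deg -0.15 x at y=0 52.19 at y=140 51.81 24 24 (np.int64(128), np.int64(197))
y min [116.55649897 117.51703776 120.26057735]
3068
slicer slope deg -0.21 x at y=0 52.12 at y=140 51.61 23 24 (np.int64(128), np.int64(197))
y min [120.59757295 121.63267601 124.55036588]
lip z [0.49720532 0.06042786 0.06969819] [0.49470756 0.02163719 0.07339133]
```

```bash
python3 -m jog '[{"claw":4,"dx":1.4,"dy":-3,"dz":10,"spin":0.2},{"claw":4,"dx":1.4,"dy":-3,"dz":20,"spin":0.2},{"claw":4,"dx":1.4,"dy":-3,"dz":26,"spin":0.2},{"claw":4,"dx":1.4,"dy":-3,"dz":28,"spin":0.2},{"claw":4,"dx":1.4,"dy":-3,"dz":28,"spin":0.2},{"claw":4,"dx":1.4,"dy":-3,"dz":28,"spin":0.2}]'
python3 - <<'E'
from h import *
im,T=cam('wrist'); c=cloud(im,T)
s=get_state();Rm=R.from_rotvec(s['tool_rot']).as_matrix();L=(c-s['position'])@Rm*1000;V,U=np.mgrid[:400,:640]
print(s['position'])
m=(V<235)&(L[...,0]>20)&(L[...,0]<38)&(L[...,1]>10)&(L[...,1]<95)&(L[...,2]>-15)&(L[...,2]<10)
print('plate frame z', np.percentile(c[m&(L[...,0]>35)][:,2],[10,50,90]))
for y in(0,20,50,80,97):
  k=(V<235)&(abs(L[...,1]-y)<2)&(L[...,0]>25)&(L[...,0]<50)&(L[...,2]<12);print(y,L[k][:,0].max().round(1),np.median(c[k&(abs(L[...,0]-37)<2)][:,2]))
for y in(125,140,160,180):
  k=(U>490)&(V<235)&(abs(L[...,1]-y)<2)&(c[...,2]>.064)&(c[...,2]<.08);print(y,L[k][:,0].max().round(1),c[k][:,2].max().round(4))
E
```

```text
time: 18.52
position: [0.5131, -0.1235, 0.0681]
tool_rot: [-0.29, -3.128, 0.0]
ft_force: [0.4, -0.5, -2.0]
grip_width: 0.113
grip_force: 50.0
[ 0.51338212 -0.12353068  0.06833537]
plate frame z [0.06755187 0.06899157 0.07043809]
0 40.6 0.06862631133395145
20 40.8 0.06866793344706737
50 40.7 0.06874206655236836
80 40.7 0.06827429774067262
97 40.8 0.06836905928292861
125 46.8 0.0799
140 50.0 0.0782
160 50.1 0.0774Traceback (most recent call last):
  File "<stdin>", line 10, in <module>
    return umr_maximum(a, axis, None, out, keepdims, initial, where)
ValueError: zero-size array to reduction operation maximum which has no identity
```

```bash
python3 -m jog '[{"claw":4,"dx":0,"dy":4,"dz":-1.5,"spin":0},{"claw":4,"dx":0,"dy":8,"dz":-1.5,"spin":0},{"claw":4,"dx":0,"dy":12,"dz":-1.5,"spin":0},{"claw":4,"dx":0,"dy":16,"dz":-1.5,"spin":0}]' | grep -E 'pos|ft'
python3 -m jog '[{"claw":4,"dx":0,"dy":4,"dz":0,"spin":0},{"claw":4,"dx":0,"dy":8,"dz":0,"spin":0},{"claw":4,"dx":0,"dy":12,"dz":0,"spin":0},{"claw":4,"dx":0,"dy":16,"dz":0,"spin":0}]' | grep -E 'pos|ft'
```

```text
position: [0.5165, -0.1071, 0.07]
ft_force: [-0.3, -1.0, -0.6]
position: [0.5194, -0.0915, 0.0699]
ft_force: [0.9, -1.4, 0.8]
```

```bash
python3 -m jog '[{"claw":4,"dx":0,"dy":4,"dz":0,"spin":0},{"claw":4,"dx":0,"dy":8,"dz":0,"spin":0},{"claw":4,"dx":0,"dy":12,"dz":0,"spin":0},{"claw":4,"dx":0,"dy":12,"dz":0,"spin":0}]' | grep -E 'pos|rot|ft'
```

```text
position: [0.5217, -0.0789, 0.0697]
tool_rot: [0.288, 3.128, 0.001]
ft_force: [0.3, 0.6, 0.1]
```

```bash
python3 -m jog '[{"claw":4,"dx":0,"dy":6,"dz":0,"spin":0},{"claw":4,"dx":0,"dy":14,"dz":0,"spin":0},{"claw":4,"dx":0,"dy":22,"dz":0,"spin":0},{"claw":4,"dx":0,"dy":30,"dz":0,"spin":0}]' | grep -E 'pos|rot|ft'
python3 -m jog '[{"claw":4,"dx":0,"dy":6,"dz":0,"spin":0},{"claw":4,"dx":0,"dy":14,"dz":0,"spin":0},{"claw":4,"dx":0,"dy":22,"dz":0,"spin":0},{"claw":4,"dx":0,"dy":30,"dz":0,"spin":0},{"claw":4,"dx":0,"dy":36,"dz":0,"spin":0},{"claw":4,"dx":0,"dy":40,"dz":0,"spin":0},{"claw":4,"dx":0,"dy":40,"dz":0,"spin":0}]' | grep -E 'pos|rot|ft|grip'
```

```text
position: [0.527, -0.0498, 0.0698]
tool_rot: [0.29, 3.128, 0.0]
ft_force: [-0.3, -1.2, -0.4]
position: [0.5344, -0.0098, 0.0697]
tool_rot: [0.288, 3.128, 0.001]
ft_force: [1.9, 1.8, -0.7]
grip_width: 0.112
grip_force: 50.0
```

```bash
python3 -m jog '[{"claw":4,"dx":0,"dy":4,"dz":0,"spin":0},{"claw":4,"dx":0,"dy":8,"dz":0,"spin":0},{"claw":4,"dx":0,"dy":11,"dz":0,"spin":0},{"claw":4,"dx":0,"dy":11,"dz":0,"spin":0}]' | grep -E 'pos|ft'
python3 -m jog '[{"claw":4,"dx":0,"dy":2,"dz":0,"spin":0},{"claw":4,"dx":0,"dy":4,"dz":0,"spin":0},{"claw":4,"dx":0,"dy":5,"dz":0,"spin":0},{"claw":4,"dx":0,"dy":5,"dz":0,"spin":0}]' | grep -E 'pos|ft|grip'
python3 -m jog '[{"claw":4,"dx":0,"dy":1,"dz":0,"spin":0},{"claw":4,"dx":0,"dy":3,"dz":0,"spin":0},{"claw":4,"dx":0,"dy":3,"dz":0,"spin":0}]' | grep -E 'pos|ft|grip'
```

```text
position: [0.5363, 0.0002, 0.0698]
ft_force: [0.9, 0.3, -0.5]
position: [0.5368, 0.0023, 0.0698]
ft_force: [0.0, -4.8, 0.7]
grip_width: 0.112
grip_force: 50.0
position: [0.5371, 0.0036, 0.0699]
ft_force: [-0.4, -8.1, 1.9]
grip_width: 0.106
grip_force: 50.0
```

```bash
python3 -m jog '[{"claw":4,"dx":0,"dy":2,"dz":0,"spin":0},{"claw":4,"dx":0,"dy":4,"dz":0,"spin":0},{"claw":4,"dx":0,"dy":4,"dz":0,"spin":0}]' | grep -E 'pos|ft|width'
python3 -m jog '[{"claw":4,"dx":0,"dy":2,"dz":0,"spin":0},{"claw":4,"dx":0,"dy":4,"dz":0,"spin":0},{"claw":4,"dx":0,"dy":4,"dz":0,"spin":0}]' | grep -E 'pos|ft|width'
python3 -m jog '[{"claw":4,"dx":0,"dy":1,"dz":0,"spin":0},{"claw":4,"dx":0,"dy":2,"dz":0,"spin":0},{"claw":4,"dx":0,"dy":2,"dz":0,"spin":0}]' | grep -E 'pos|ft|width'
```

```text
position: [0.5378, 0.0069, 0.0699]
ft_force: [-1.9, -9.6, 2.8]
grip_width: 0.108
position: [0.5384, 0.0103, 0.0699]
ft_force: [-1.9, -9.4, 2.7]
grip_width: 0.11
position: [0.5387, 0.0118, 0.0699]
ft_force: [-2.3, -11.2, 3.3]
grip_width: 0.109
```

```bash
python3 -m jog '[{"claw":4,"dx":0,"dy":1,"dz":0,"spin":0},{"claw":4,"dx":0,"dy":2,"dz":0,"spin":0},{"claw":4,"dx":0,"dy":2,"dz":0,"spin":0}]' | grep -E 'pos|ft|width'
python3 -m jog '[{"claw":4,"dx":0,"dy":1,"dz":0,"spin":0},{"claw":4,"dx":0,"dy":1,"dz":0,"spin":0},{"claw":4,"dx":0,"dy":1,"dz":0,"spin":0}]' | grep -E 'pos|ft|width'
```

```text
position: [0.539, 0.0135, 0.0699]
ft_force: [-3.1, -11.3, 3.4]
grip_width: 0.112
position: [0.5391, 0.0148, 0.0697]
ft_force: [-2.4, -10.7, 2.7]
grip_width: 0.111
```

```bash
python3 -m jog '[{"claw":4,"dx":0,"dy":0.5,"dz":0,"spin":0},{"claw":4,"dx":0,"dy":1,"dz":0,"spin":0},{"claw":4,"dx":0,"dy":1,"dz":0,"spin":0}]' | grep -E 'pos|ft|width'
python3 -m jog '[{"claw":4,"dx":0,"dy":0.5,"dz":0,"spin":0},{"claw":4,"dx":0,"dy":0.5,"dz":0,"spin":0},{"claw":4,"dx":0,"dy":0.5,"dz":0,"spin":0}]' | grep -E 'pos|ft|width'
```

```text
position: [0.5393, 0.0157, 0.0697]
ft_force: [-2.9, -10.8, 2.5]
grip_width: 0.11
position: [0.5393, 0.0161, 0.0697]
ft_force: [-2.0, -11.0, 2.9]
grip_width: 0.115
```

```bash
cat > pad.py <<'E'
from h import *
im,T=cam('wrist'); c=cloud(im,T)
s=get_state();Rm=R.from_rotvec(s['tool_rot']).as_matrix();L=(c-s['position'])@Rm*1000;V,U=np.mgrid[:400,:640]
m=(V<240)&(L[...,0]>8)&(L[...,0]<16)&(abs(L[...,1]+44)<9)&(c[...,2]>.04)&(c[...,2]<.08)
print('pad z',m.sum(),np.percentile(c[m][:,2],[10,50,90]).round(4))
m=(V<240)&(L[...,0]>30)&(L[...,0]<36)&(L[...,1]>0)&(L[...,1]<60)&(c[...,2]>.05)&(c[...,2]<.08)
print('plate z',m.sum(),np.percentile(c[m][:,2],[10,50,90]).round(4))
E
python3 pad.py
```

```text
pad z 574 [0.0438 0.0615 0.0628]
plate z 1015 [0.0716 0.0731 0.0762]
```

The pad appears up. I'll ease off while still gripping to confirm the latch holds.

```bash
python3 -m jog '[{"claw":4,"dx":0,"dy":-2,"dz":0,"spin":0},{"claw":4,"dx":0,"dy":-4,"dz":0,"spin":0},{"claw":4,"dx":0,"dy":-6,"dz":0,"spin":0},{"claw":4,"dx":0,"dy":-6,"dz":0,"spin":0}]' | grep -E 'pos|ft|width'; python3 pad.py
```

```text
position: [0.5389, 0.0138, 0.0697]
ft_force: [0.4, -6.5, 0.4]
grip_width: 0.113
pad z 584 [0.0436 0.0616 0.0628]
plate z 1029 [0.0716 0.0733 0.0764]
```

```bash
python3 -m jog '[{"claw":4,"dx":0,"dy":-2,"dz":0,"spin":0},{"claw":4,"dx":0,"dy":-3.5,"dz":0,"spin":0},{"claw":4,"dx":0,"dy":-3.5,"dz":0,"spin":0}]' | grep -E 'pos|ft|width'; python3 pad.py
```

```text
position: [0.5388, 0.0138, 0.0696]
ft_force: [2.4, 1.0, -2.7]
grip_width: 0.113
pad z 584 [0.0436 0.0615 0.0627]
plate z 1016 [0.0715 0.0732 0.0764]
```

It's latched: the position holds at zero force. Letting go and lifting clear.

```bash
python3 -m jog '[{"claw":30,"dx":0,"dy":0,"dz":0,"spin":0},{"claw":40,"dx":0,"dy":0,"dz":0,"spin":0},{"claw":40,"dx":0,"dy":0,"dz":0,"spin":0},{"claw":40,"dx":0,"dy":0,"dz":-10,"spin":0},{"claw":40,"dx":0,"dy":0,"dz":-40,"spin":0},{"claw":40,"dx":0,"dy":0,"dz":-80,"spin":0},{"claw":40,"dx":0,"dy":-35,"dz":-110,"spin":0},{"claw":40,"dx":0,"dy":-35,"dz":-120,"spin":0},{"claw":40,"dx":0,"dy":-35,"dz":-120,"spin":0}]' | grep -E 'time|pos|ft|width'; python3 bar.py .48 .6 -.04 .05 .088 .1|head -1
python3 - <<'E'
from h import *
c=np.load('last.npz')['c'];V,U=np.mgrid[:400,:640]
q=np.array([.5322,-.0292]); m=(abs(c[...,0]-q[0])<.012)&(abs(c[...,1]-q[1])<.008)&(c[...,2]<.08)&(c[...,2]>.04)&(V<235)
print('pad',np.median(c[m][:,2]),m.sum())
im,T=cam('top');c=cloud(im,T)
m=(c[...,0]>.42)&(c[...,0]<.48)&(c[...,1]>-.36)&(c[...,1]<-.3)&(c[...,2]>.0);print('board plate',np.median(c[m][:,2]))
E
```

```text
time: 24.63
position: [0.5344, -0.0249, 0.1947]
ft_force: [1.0, 0.2, 0.2]
grip_width: 0.461
bar ((539.917236328125, 14.974946975708008), (10.173168182373047, 45.00492858886719), 79.4228515625) 0.09737442463936671 646
pad 0.062202528997101714 406
board plate 0.02947285627098495
```

The grating bar is at (0.5399, 0.0150), the same spot as the slicing bar when it was latched. The catch is up and the slicing insert lies flat on the board, so I'm handing in.

```bash
python3 -c "
from bench import *
print(close_job())"
```

```text
the job is handed in; nothing more can be done
None
```

The grating insert is latched in the slicer with the catch up, the slicing insert lies flat on the board, and the job was handed in at about 25 s; the hand-in returned no verdict, so my own camera and force checks are the only evidence.

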